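# Load the dapping block in the bench vice and close it by feel

### The arm

A 6-joint arm with a two-finger parallel gripper is mounted at the origin on the work surface. World frame = base frame: x ahead of the robot, y to its left, z up, the work surface at z = 0. Lengths are in m, angles in rad, forces in N, time in s.
With the tool pointing down it reaches from about 0.35 to 0.775 m from the base axis. Payload 7.3 kg.
Tool frame: the origin (TCP) lies between the finger pads; the fingertips stand 8 mm ahead of it and the grasp point (between the pads) lies 11 mm behind it (robot.nose_length is the distance from the TCP to the fingertips, in m); z points along the fingers, y is the line along which they close (so a half turn about z gives the same grasp; the last joint's range is limited). The gripper opens to 92 mm and grips with 3 to 60 N. Pads are 19 mm wide; open, the fingers measure 130 mm over their backs; the gripper's body (75 mm by 190 mm) begins 47 mm behind the grasp point.
Start: joints at [0.967, 0.342, 1.524, -0, 1.275, -0.146], TCP at [0.232, 0.471, 0.235] pointing down, gripper open.
Joint ranges: [-2.53, 2.53], [-0.77, 2.02], [0.04, 2.7], [-1, 4.14], [0.28, 2.66], [-3.11, 3.11]. Speed limits (rad/s): [2.57, 2.57, 3.14, 3.14, 3.14, 3.14].

### API

Orientations are given as [roll, pitch, yaw] about the fixed x, y, z axes, in that order (R = Rz(yaw) Ry(pitch) Rx(roll)).
In Python, from cell import robot gives the robot as it stands. The module is installed in compiled form; this text tells all that it offers.
- The arm moves only by the shell command python3 -m jog 'ROWS' [FORCE]. ROWS is JSON, a list that holds one entry, the list of rows, each a list of 5 numbers: the gripper's target within -1 to 1 (fully open at 1, half-way at 0, shut at -1), then the shift along the tool's x, y, z in m, then the turn about the tool's z in rad. A call has 1 to 5 rows; each row is the pose to reach, as a shift and turn from the pose commanded when the call began, along the tool's axes at that moment; what a row does not reach only later rows make up. A row lasts 1/12 s, in which the tool goes at most 41.7 mm and 7.16 degrees, less where a joint would pass 70% of its speed; a pose out of reach is approached as far as the arm can. A call with a gripper value outside its range is refused whole. The fingers move at their own pace and stop on an object; FORCE is the grip in N (left out, the last holds). Time passes only in rows, so rows that repeat a pose let the fingers close. It gives the time, the measured TCP pose, the force, the opening and the grip force at its end, in the units of the state.
- robot.observe(): the state, without advancing time (a new reading comes with each control period).
- robot.read_camera(name): name is "side" or "top"; returns the picture (384x512x3 uint8, red, green, blue); there is no depth.
- robot.camera_model(name): a dict with "camera_matrix" (3x3 intrinsics, pixels), "position" and "attitude" of the camera in the world. Camera axes: x right, y down, z forward; pixel columns grow to the right and rows downward; lengths in m; the calibration is good to about 2 mm. A picture is of the moment at which its call begins. camera_model takes no time and is no camera call.
- robot.hand_in(): hands the job in; it is judged then, once.
The state is a dict: "time": time; "qpos": joint angles; "qvel": joint speeds; "joint_efforts": joint torques, N m; "tool_pos": TCP position; "tool_rot": TCP orientation; "contact_force": force on the tool from outside, world axes, zero at the start; "torque": the same for the moment, N m; "opening": finger opening in m; "grip_force": force on a finger pad.
Only numpy, scipy, OpenCV 4.12 (cv2) and the standard library are available. Lean on these libraries where they do the work, as an engineer would, in place of code of your own. Each camera call takes 0.05 s, during which the arm holds its last target. There are 200 camera calls.

### The job

Put the steel dapping block (the one with three round hollows in its top) between the vice jaws, hollows up, flat on the bed, its longer side along the jaws and well centred across their width, and let go of it. Then push the sliding jaw up until you feel it stop, with the block bearing firmly on both jaws, and leave it closed there. Work gently: do not drop the block, slam it down or force the jaw.

Things in the scene. Friction and masses are not known exactly. Their poses are not given: they have to be found in the camera images.
- block: Steel dapping block, 36 mm (its x) by 48 mm (its y) by 36 mm high, 0.4 to 0.55 kg, three dark round hollows of different size in its top; loose on the bench. Origin: centre of its underside, z up. In the vice its 48 mm sides face the jaws, either way round. Not wanted: a plain square steel block (38 mm, 18 high) and a round steel disc (44 mm, 24 high, one hollow) some 6 cm or more away.
- vice: Grey bench vice fixed to the bench. Origin: under its middle, at bench height; x runs level from sliding jaw to back jaw, y along the jaws, z up. Flat bed 90 mm wide, its top 30 mm above the bench, from x -110 to +90 mm. Jaws 70 mm wide (y), 30 mm high above the bed; the bed behind the sliding jaw is clear. A screw and cross bar (not used) stick out at bed level or lower to x -140.
- back_jaw: Fixed back jaw of the vice, grey with a steel face, 70 mm wide, 30 mm high. Origin: on the face that meets the block, mid-width, at bed height (30 mm above the bench); axes as the vice's, so the gap between the jaws lies at its negative x. The shoved block stops against it.
- jaw: Sliding jaw, grey with a steel face; origin and axes as for back_jaw, 57 to 75 mm from it at the start. It is 35 mm thick: its rear, pushed with shut fingers, is at x -35 mm. It slides along x (4 N friction) and stays where left. Meeting the block it shoves it (2 to 5 N more) to the back jaw; there, jaws 36 mm apart, force climbs steeply: the stop. Push with 12 to 20 N.
There are look-alikes about, which are no part of the job. Leave any purple or red look-alike of the block alone. Several things have the shape of the vice; the one meant has the colours described above.

How it is judged:
On the way, in this order (a step that is already met when the one before it is completed fails the run):
1. the block stands flat on the vice bed between the jaws, longer side along them, and is let go (y of block in the frame of back_jaw between -0.015 and 0.015 m and z of block in the frame of back_jaw between -0.006 and 0.006 m and angle between block's own z axis and vertical below 0.17 rad and angle between the y axis of block and the y axis of back_jaw, either way round below 0.18 rad and x of block in the frame of back_jaw between -0.06 and -0.015 m and contact force between the fingers and block below 0.3 N and linear speed of block below 0.03 m/s), for 0.2 s.
2. the sliding jaw is pushed up so that the block bears on both jaw faces with more than 2 N (contact force between each of jaw, back_jaw and block above 2 N), for 0.1 s.
At the end, for the whole second after the job is handed in: The block is at rest flat on the bed between the jaws: upright and its 48 mm side along the jaws within 10 degrees, within 15 mm of mid-width, underside within 6 mm of the bed, less than 8 mm off the back jaw, jaw faces less than 46 mm apart (y of block in the frame of back_jaw between -0.015 and 0.015 m and z of block in the frame of back_jaw between -0.006 and 0.006 m and angle between block's own z axis and vertical below 0.17 rad and angle between the y axis of block and the y axis of back_jaw, either way round below 0.18 rad and x of block in the frame of back_jaw above -0.026 m and x of jaw in the frame of back_jaw above -0.046 m and linear speed of block below 0.02 m/s); the robot touches nothing.
It fails at once if the block is dropped (falls free by more than about 18 mm) (linear speed of block above 0.6 m/s and contact force between the fingers and block below 0.1 N).
It fails at once if the block is pressed or struck against any part of the vice with more than 80 N (slammed down, or the jaw forced) (contact force between block and vice above 80 N or contact force between block and back_jaw above 80 N).
It also fails if it takes over 53 s, if anything falls off the work surface, if the arm or the gripper's body presses on something with over 40 N, if the wrist force passes 120 N, or if a joint passes its speed limit or range.

## Working session

There is one attempt and no reset: what is moved stays moved. The work goes in short steps, Python scripts to look and compute and a shell command to move; the robot and the scene stay as the last step left them, time stands still between calls to the robot, and variables do not carry over. Pictures are saved under pics/ and viewed, at most 10 in all, crops included, and the job is handed in when it is done.

```bash
mkdir -p pics
python3 - <<'E'
from cell import robot
import cv2
for n in("top","side"):
    im=robot.read_camera(n); cv2.imwrite(f"pics/{n}0.png",im[:,:,::-1])
    print(n,robot.camera_model(n))
s=robot.observe();print(s)
E
```

```text
top {'camera_matrix': array([[446.03684708,   0.        , 258.93599594],
       [  0.        , 446.03684708, 187.11099768],
       [  0.        ,   0.        ,   1.        ]]), 'position': array([0.2856112 , 0.00374628, 0.9918806 ]), 'attitude': array([-2.98767863,  0.01053912, -1.59698955])}
side {'camera_matrix': array([[412.81364892,   0.        , 249.97322732],
       [  0.        , 412.81364892, 189.10629103],
       [  0.        ,   0.        ,   1.        ]]), 'position': array([ 0.33271135, -0.73549967,  0.6375703 ]), 'attitude': array([-2.21753326,  0.01823437, -0.14971018])}
{'time': 0.1, 'qpos': array([ 9.67011384e-01,  3.42670977e-01,  1.52491390e+00,  5.68394479e-06,
        1.27536920e+00, -1.45995282e-01]), 'qvel': array([-0.00173646, -0.00063212, -0.0009455 ,  0.00033257, -0.00235297,
       -0.00011358]), 'joint_efforts': array([ 2.42436530e-03, -4.32002056e+01, -2.44695908e+01,  7.20434426e-02,
        5.24982519e-02, -2.46977896e-05]), 'tool_pos': array([0.23181405, 0.4706711 , 0.23410778]), 'tool_rot': array([-3.14024650e+00, -2.03434093e-04,  2.68380120e+00]), 'contact_force': array([-0.48808048, -0.78795069,  0.46274215]), 'torque': array([ 0.03887385, -0.00902788, -0.02185117]), 'grip_force': 0.0, 'opening': 0.09175293370326214}
```

View pics/top0.png

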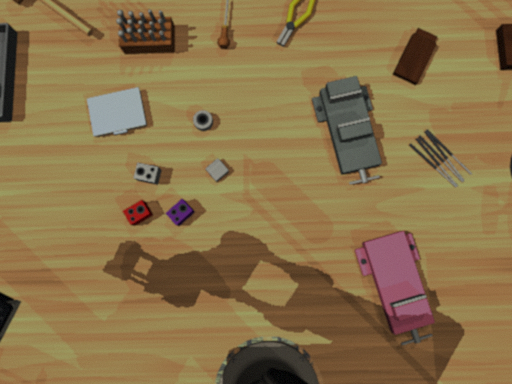

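View pics/side0.png

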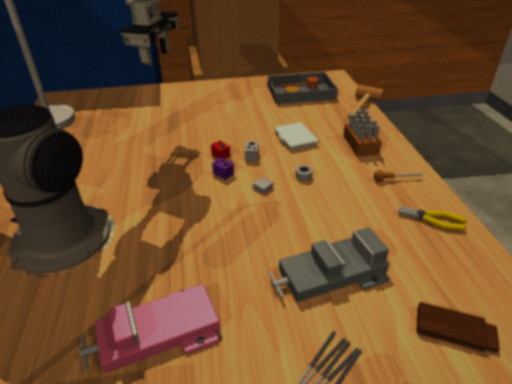

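The top view shows the steel block at (147,173), with the purple and red look-alikes at (180,212) and (137,212). The grey vice is at about (350,125), with its back jaw at (345,90), its sliding jaw at (355,130) and its screw at (365,180). Next I'll zoom in on the block and the vice.

Run:
```python
import cv2,numpy as np
im=cv2.imread("pics/top0.png")
a=cv2.resize(im[70:190,305:390],None,fx=5,fy=5,interpolation=cv2.INTER_CUBIC)
b=cv2.resize(im[155:190,127:167],None,fx=5,fy=5,interpolation=cv2.INTER_CUBIC)
o=np.zeros((600,640,3),np.uint8);o[:a.shape[0],:a.shape[1]]=a;o[:b.shape[0],430:430+b.shape[1]]=b
cv2.imwrite("pics/crop.png",o)
```

```text
(no output)
```

View pics/crop.png

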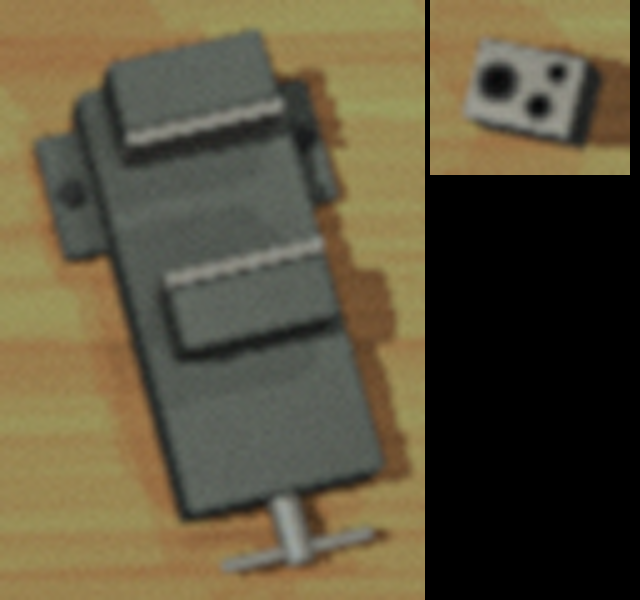

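The crop shows the jaw strips. The back strip's gap edge runs from about (128,144) to (284,110), and the sliding strip's gap edge from about (164,272) to (322,239). The block's hollows are visible on its top, and its long side runs roughly along image x.

```bash
cat > h.py <<'E'
import cv2,numpy as np
from cell import robot
from scipy.spatial.transform import Rotation as R
def ray(n,uv,z):
    m=robot.camera_model(n);K=m["camera_matrix"];r=R.from_euler("xyz",m["attitude"])
    uv=np.atleast_2d(uv).astype(float)
    d=r.apply(np.c_[uv,np.ones(len(uv))]@np.linalg.inv(K).T)
    return m["position"]+d*((z-m["position"][2])/d[:,2])[:,None]
def proj(n,p):
    m=robot.camera_model(n);r=R.from_euler("xyz",m["attitude"])
    q=r.inv().apply(np.atleast_2d(p)-m["position"])@m["camera_matrix"].T
    return q[:,:2]/q[:,2:]
E
cat > blk.py <<'E'
from h import *
im=cv2.imread("pics/top0.png")
def rect(x0,y0,x1,y1,z,th):
    g=im[y0:y1,x0:x1]; g=cv2.resize(g,None,fx=4,fy=4,interpolation=cv2.INTER_CUBIC)
    hsv=cv2.cvtColor(g,cv2.COLOR_BGR2HSV)
    m=((hsv[...,1]<60)&(hsv[...,2]>th)).astype(np.uint8)
    c=max(cv2.findContours(m,0,2)[0],key=cv2.contourArea)
    b=cv2.boxPoints(cv2.minAreaRect(cv2.convexHull(c)))
    b=(b+.5)/4-.5+[x0,y0]
    p=ray("top",b,z);e=np.diff(np.r_[p,p[:1]],axis=0)[:,:2]
    print(b.round(1).tolist(),"centre",p.mean(0).round(4),"sides",np.linalg.norm(e,axis=1).round(4),"angles",np.degrees(np.arctan2(e[:,1],e[:,0])).round(1))
rect(127,155,167,190,.036,120)
rect(200,150,236,188,.018,120)
f=lambda a:(np.array(a)+.5)/5-.5+[305,70]
B=ray("top",f([[128,144],[284,110]]),.06);J=ray("top",f([[164,272],[322,239]]),.06);Rr=ray("top",f([[180,350],[338,317]]),.06)
E_=ray("top",f([[184,515],[380,468]]),.03)
for n,p in(("back",B),("jaw",J),("rear",Rr),("bedend",E_)):
    e=p[1]-p[0];print(n,p[:,:2].round(4).tolist(),"mid",p.mean(0).round(4),"w",np.linalg.norm(e).round(4),"ang",np.degrees(np.arctan2(e[1],e[0])).round(1))
e=B[1]-B[0];e/=np.linalg.norm(e);n=np.array([-e[1],e[0],0])
for p in(J,Rr,E_):print("offs n,y",((p.mean(0)-B.mean(0))@n).round(4),((p.mean(0)-B.mean(0))@e).round(4))
E
python3 blk.py
```

```text
[[132.9, 177.9], [136.8, 161.7], [157.2, 166.7], [153.2, 182.8]] centre [0.4739 0.258  0.036 ] sides [0.0367 0.0465 0.0366 0.0462] angles [ -12.6 -105.4  167.    74.7]
[[204.7, 168.2], [217.4, 157.6], [227.6, 169.8], [214.9, 180.4]] centre [0.4804 0.1042 0.018 ] sides [0.0369 0.0361 0.0367 0.036 ] angles [ -50.8 -141.9  129.    38.4]
back [[0.6215, -0.1505], [0.635, -0.2192]] mid [ 0.6282 -0.1848  0.06  ] w 0.07 ang -78.9
jaw [[0.5634, -0.1631], [0.5762, -0.232]] mid [ 0.5698 -0.1975  0.06  ] w 0.0701 ang -79.5
rear [[0.5286, -0.1681], [0.5413, -0.2366]] mid [ 0.535  -0.2024  0.06  ] w 0.0697 ang -79.6
bedend [[0.4622, -0.1713], [0.4807, -0.2583]] mid [ 0.4714 -0.2148  0.03  ] w 0.0889 ang -78.0
offs n,y -0.0598 0.0012
offs n,y -0.0949 -0.0007
offs n,y -0.1596 -0.0007
```

The sizes check out: the block measures 46.4 x 36.7 mm, the jaws 70 mm, and the sliding jaw 35 mm thick. The gap is 60 mm and the vice yaw is about 10.8°. I'll grip the block across its 48 mm ends so the fingers fit between the jaws.

```bash
cat > to.py <<'E'
import sys
from h import *
x,y,z,yaw=map(float,sys.argv[1:5])
s=robot.observe();T=R.from_euler("xyz",s["tool_rot"])
d=T.inv().apply(np.array([x,y,z])-s["tool_pos"])
t=-np.radians((yaw-np.degrees(s["tool_rot"][2])+180)%360-180)
print("t",round(s["time"],2),"pos",s["tool_pos"].round(4),"rot",np.degrees(s["tool_rot"]).round(1),"F",s["contact_force"].round(1),"open",round(s["opening"],4),"grip",round(s["grip_force"],1),"q",s["qpos"].round(2))
print("shift",d.round(4),"turn",round(t,3))
E
python3 to.py .474 .258 .16 165.3
```

```text
t 0.1 pos [0.2318 0.4707 0.2341] rot [-179.9   -0.   153.8] F [-0.5 -0.8  0.5] open 0.0918 grip 0.0 q [ 0.97  0.34  1.52  0.    1.28 -0.15]
shift [-0.3113 -0.0836  0.0742] turn -0.201
```

```bash
python3 -m jog '[[[1,-0.038,-0.010,0.009,-0.025],[1,-0.076,-0.020,0.018,-0.05],[1,-0.114,-0.030,0.027,-0.075],[1,-0.152,-0.041,0.036,-0.1],[1,-0.19,-0.051,0.045,-0.125]]]'; python3 to.py .474 .258 .16 165.3
```

```text
time: 0.52
tool_pos: [0.3807, 0.3398, 0.1891]
tool_rot: [-3.141, -0.0, 2.811]
contact_force: [0.4, 0.3, 0.0]
opening: 0.0922
grip_force: 0.0
t 0.52 pos [0.3807 0.3398 0.1891] rot [-180.   -0.  161.] F [0.4 0.3 0. ] open 0.0922 grip 0.0 q [ 0.58  0.36  1.63  0.    1.15 -0.66]
shift [-0.1148 -0.047   0.0291] turn -0.074
```

```bash
python3 -m jog '[[[1,-0.036,-0.015,0.009,-0.025],[1,-0.072,-0.030,0.018,-0.05],[1,-0.115,-0.047,0.029,-0.074],[1,-0.115,-0.047,0.05,-0.074],[1,-0.115,-0.047,0.05,-0.074]]]'; python3 to.py .474 .258 .014 165.3
python3 - <<'E'
from h import *
for n in("top","side"): cv2.imwrite(f"pics/{n}1.png",robot.read_camera(n)[:,:,::-1])
a=cv2.imread("pics/side1.png")[90:240,180:340]
b=cv2.imread("pics/top1.png")[120:240,80:220]
o=np.zeros((600,800,3),np.uint8);a=cv2.resize(a,(427,400));b=cv2.resize(b,(373,320));o[:400,:427]=a;o[:320,427:]=b
cv2.imwrite("pics/c1.png",o)
E
```

```text
time: 0.93
tool_pos: [0.473, 0.2564, 0.1359]
tool_rot: [-3.138, -0.005, 2.879]
contact_force: [-1.5, 0.7, -0.4]
opening: 0.0919
grip_force: 0.0
t 0.93 pos [0.473  0.2564 0.1359] rot [-179.8   -0.3  164.9] F [-1.5  0.7 -0.4] open 0.0919 grip 0.0 q [ 0.35  0.47  1.62 -0.    1.06 -0.95]
shift [-0.0012  0.0023  0.1219] turn -0.006
```

View pics/c1.png

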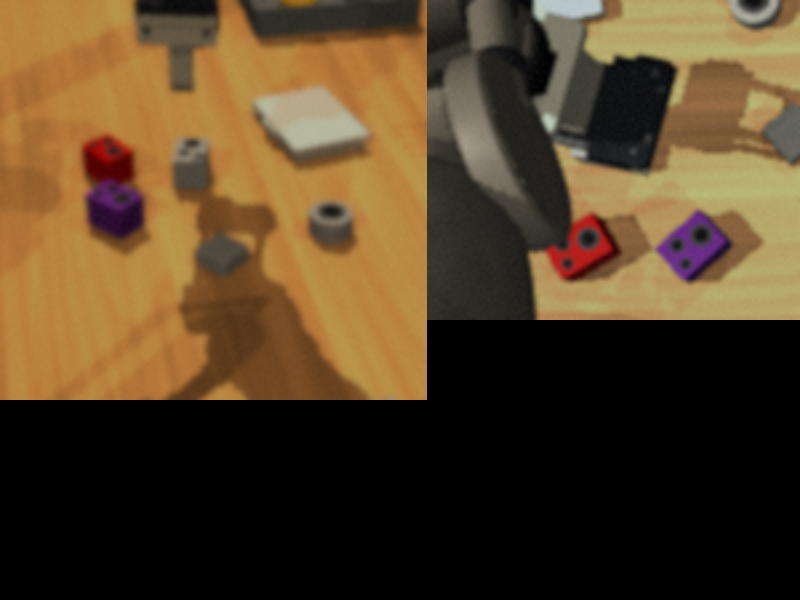

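The side view shows the gripper over the steel block, which is at crop (190,163). The purple and red cubes are clear to the left and the square block is clear below. I'll descend.

```bash
python3 -m jog '[[[1,0,0.001,0.03,0],[1,0,0.001,0.06,0],[1,0,0.001,0.08,0],[1,0,0.001,0.09,0],[1,0,0.001,0.1,0]]]'; python3 to.py .474 .258 .014 165.3
```

```text
time: 1.45
tool_pos: [0.4731, 0.2615, 0.04]
tool_rot: [3.141, 0.0, 2.885]
contact_force: [0.4, -0.1, 0.6]
opening: 0.0918
grip_force: 0.0
t 1.45 pos [0.4731 0.2615 0.04  ] rot [180.    0.  165.3] F [ 0.4 -0.1  0.6] open 0.0918 grip 0.0 q [ 0.36  0.6   1.71  0.    0.83 -0.95]
shift [-0.0018 -0.0032  0.026 ] turn -0.0
```

Run:
```python
from h import *
im=robot.read_camera("side");cv2.imwrite("pics/s2.png",cv2.resize(im[90:220,190:320,::-1],(580,580),interpolation=2))
```

```text
(no output)
```

View pics/s2.png

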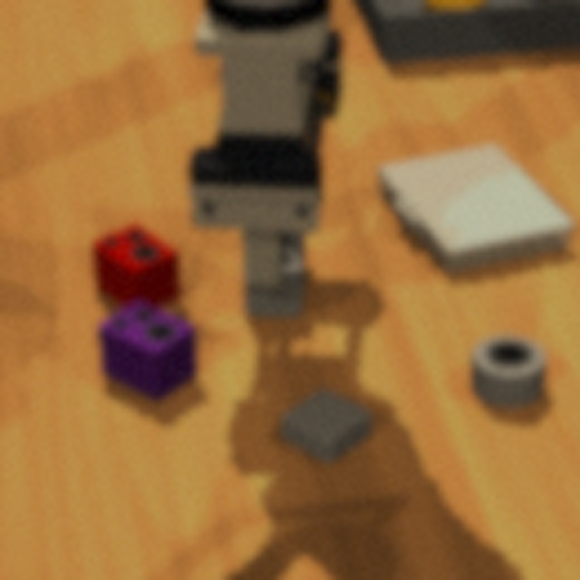

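The fingers straddle the block, with the near finger in front of it at crop (272,280). I'll go down the rest of the way and close gently.

```bash
python3 -m jog '[[[1,-0.002,-0.003,0.01,0],[1,-0.002,-0.003,0.018,0],[1,-0.002,-0.003,0.023,0],[1,-0.002,-0.003,0.026,0],[0.2,-0.002,-0.003,0.026,0]]]' 30; python3 -m jog '[[[0,0,0,0,0],[-0.1,0,0,0,0],[-0.3,0,0,0,0],[-0.5,0,0,0,0],[-0.5,0,0,0,0]]]' 30; python3 to.py .474 .258 .014 165.3
```

```text
time: 1.92
tool_pos: [0.4745, 0.2567, 0.0133]
tool_rot: [-3.141, -0.001, 2.883]
contact_force: [-1.0, -0.5, -0.7]
opening: 0.0885
grip_force: 0.0
time: 2.33
tool_pos: [0.4748, 0.2569, 0.014]
tool_rot: [3.141, 0.0, 2.883]
contact_force: [0.2, 0.2, -0.1]
opening: 0.0565
grip_force: 0.0
t 2.33 pos [0.4748 0.2569 0.014 ] rot [180.    0.  165.2] F [ 0.2  0.2 -0.1] open 0.0565 grip 0.0 q [ 0.35  0.64  1.73  0.    0.77 -0.96]
shift [ 0.0011  0.0009 -0.    ] turn -0.002
```

```bash
python3 -m jog '[[[-0.5,0,0,0,0],[-0.5,0,0,0,0],[-0.5,0,0,0,0],[-0.5,0,0,0,0],[-0.5,0,0,0,0]]]' 30; python3 -m jog '[[[-0.5,0,0,-0.005,0],[-0.5,0,0,-0.02,0],[-0.5,0,0,-0.045,0],[-0.5,0,0,-0.08,0],[-0.5,0,0,-0.11,0]]]' ;python3 to.py .5987 -.1904 .14 -169.2
```

```text
time: 2.75
tool_pos: [0.4746, 0.2567, 0.0138]
tool_rot: [-3.141, -0.0, 2.883]
contact_force: [-1.5, -1.0, 2.4]
opening: 0.0479
grip_force: 29.9
time: 3.17
tool_pos: [0.474, 0.2567, 0.1245]
tool_rot: [-3.141, -0.002, 2.883]
contact_force: [1.7, -0.5, -5.0]
opening: 0.0476
grip_force: 29.9
t 3.17 pos [0.474  0.2567 0.1245] rot [-1.800e+02 -1.000e-01  1.652e+02] F [ 1.7 -0.5 -5. ] open 0.0476 grip 29.9 q [ 0.35  0.48  1.64  0.    1.03 -0.96]
shift [-0.235  -0.4003 -0.0155] turn -0.447
```

Gripped at 48 mm opening, with about 5 N of weight on the tool. Now I'll carry it over.

```bash
python3 -m jog '[[[-0.5,-0.01,-0.016,-0.004,-0.03],[-0.5,-0.027,-0.045,-0.01,-0.07],[-0.5,-0.044,-0.075,-0.015,-0.11],[-0.5,-0.061,-0.105,-0.015,-0.15],[-0.5,-0.078,-0.134,-0.015,-0.19]]]' ;python3 to.py .5987 -.1904 .14 -169.2
```

```text
time: 3.58
tool_pos: [0.5156, 0.106, 0.1388]
tool_rot: [3.141, -0.0, 3.075]
contact_force: [1.3, 0.5, -4.7]
opening: 0.048
grip_force: 29.9
t 3.58 pos [0.5156 0.106  0.1388] rot [180.   -0.  176.2] F [ 1.3  0.5 -4.7] open 0.048 grip 29.9 q [ 0.06  0.44  1.66  0.    1.04 -1.45]
shift [-0.1025 -0.2903 -0.0013] turn -0.255
```

```bash
python3 -m jog '[[[-0.5,-0.012,-0.034,0,-0.04],[-0.5,-0.024,-0.068,0,-0.08],[-0.5,-0.036,-0.102,0,-0.12],[-0.5,-0.048,-0.136,0,-0.16],[-0.5,-0.06,-0.17,0,-0.2]]]' ;python3 to.py .5987 -.1904 .14 -169.2
```

```text
time: 4.0
tool_pos: [0.5636, -0.0679, 0.1381]
tool_rot: [3.141, -0.001, -3.009]
contact_force: [0.6, -0.3, -4.9]
opening: 0.0476
grip_force: 29.9
t 4.0 pos [ 0.5636 -0.0679  0.1381] rot [ 1.799e+02 -1.000e-01 -1.724e+02] F [ 0.6 -0.3 -4.9] open 0.0476 grip 29.9 q [-0.26  0.51  1.54  0.    1.09 -1.96]
shift [-0.0185 -0.126  -0.002 ] turn -0.055
```

```bash
python3 -m jog '[[[-0.5,-0.005,-0.034,0,-0.02],[-0.5,-0.01,-0.068,0,-0.04],[-0.5,-0.015,-0.1,0,-0.055],[-0.5,-0.018,-0.118,0,-0.055],[-0.5,-0.019,-0.126,0,-0.055]]]' ;python3 -m jog '[[[-0.5,0,0,0,0],[-0.5,0,0,0,0],[-0.5,0,0,0,0]]]';python3 to.py .5987 -.1904 .044 -169.2
python3 - <<'E'
from h import *
o=np.zeros((600,800,3),np.uint8)
for n,(x,y) in(("top",(290,60)),("side",(250,190))):
    im=robot.read_camera(n);cv2.imwrite(f"pics/{n}3.png",im[:,:,::-1])
    k=0 if n=="top" else 400
    o[:560,k:k+400]=cv2.resize(im[y:y+140,x:x+100,::-1],(400,560),interpolation=2)
cv2.imwrite("pics/c3.png",o)
E
```

```text
time: 4.42
tool_pos: [0.5993, -0.1918, 0.1377]
tool_rot: [3.142, -0.001, -2.958]
contact_force: [-0.0, -0.4, -3.6]
opening: 0.0479
grip_force: 29.9
time: 4.67
tool_pos: [0.5988, -0.1872, 0.1383]
tool_rot: [3.14, -0.001, -2.954]
contact_force: [-0.2, 0.1, -4.5]
opening: 0.0481
grip_force: 29.9
t 4.67 pos [ 0.5988 -0.1872  0.1383] rot [ 1.799e+02 -1.000e-01 -1.693e+02] F [-0.2  0.1 -4.5] open 0.0481 grip 29.9 q [-0.43  0.61  1.35  0.    1.18 -2.18]
shift [ 0.0006 -0.0033  0.0943] turn -0.001
```

View pics/c3.png

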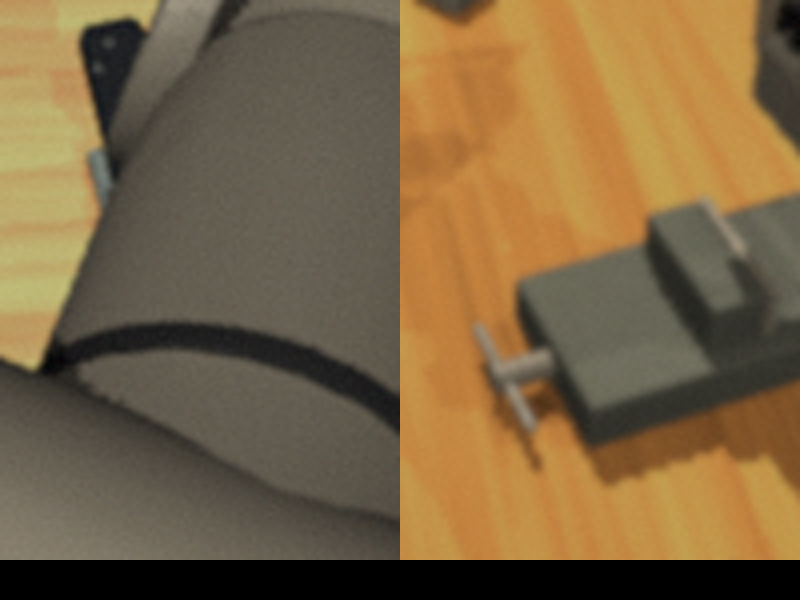

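The arm hides the vice in the top view, and my side crop missed the gripper. I'll go down to just above the jaw tops and look again from the side.

```bash
python3 -m jog '[[[-0.5,0,-0.003,0.015,0],[-0.5,0,-0.003,0.035,0],[-0.5,0,-0.003,0.05,0],[-0.5,0,-0.003,0.054,0],[-0.5,0,-0.003,0.054,0]]]';python3 to.py .5987 -.1904 .044 -169.2
python3 - <<'E'
from h import *
im=robot.read_camera("side");cv2.imwrite("pics/side4.png",im[:,:,::-1])
cv2.imwrite("pics/c4.png",cv2.resize(im[190:310,270:410,::-1],(700,600),interpolation=2))
E
```

```text
time: 5.18
tool_pos: [0.5991, -0.1905, 0.0836]
tool_rot: [3.14, -0.002, -2.954]
contact_force: [0.3, -0.1, -4.5]
opening: 0.0477
grip_force: 29.9
t 5.18 pos [ 0.5991 -0.1905  0.0836] rot [ 1.799e+02 -1.000e-01 -1.693e+02] F [ 0.3 -0.1 -4.5] open 0.0477 grip 29.9 q [-0.43  0.67  1.4   0.    1.07 -2.19]
shift [0.0003 0.0001 0.0396] turn -0.001
```

View pics/c4.png

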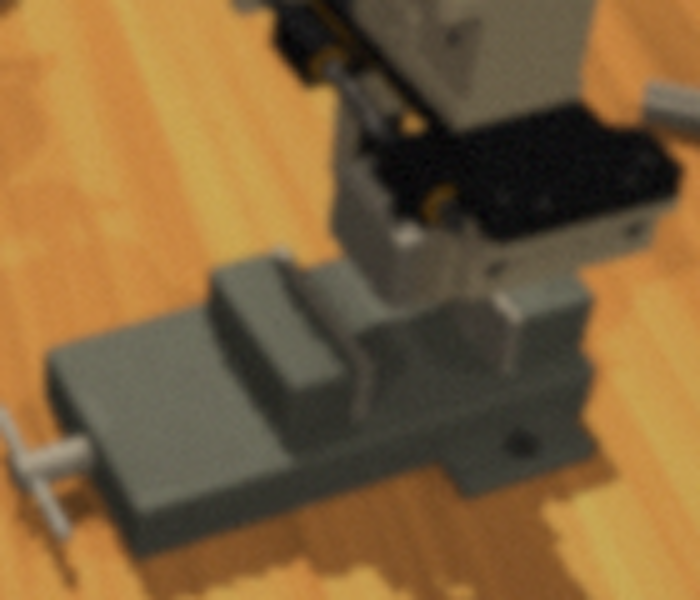

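The gripper hangs over the gap. The back jaw's near strip corner is at crop (520,322) and the sliding jaw's at (352,378). I'll compare both with the top-view estimate.

Run:
```python
from h import *
print(ray("side",[[374,254.4],[340.4,265.6],[325.5,240.5]],.06).round(4), proj("side",[[.635,-.2192,.06],[.5762,-.232,.06],[.5634,-.1631,.06]]).round(1))
```

```text
[[ 0.6385 -0.2225  0.06  ]
 [ 0.5666 -0.2393  0.06  ]
 [ 0.5588 -0.1707  0.06  ]] [[371.6 253.4]
 [344.1 262.1]
 [326.6 237.6]]
```

The two views agree to within the error of hand-picked corners, and the clearance is ±12 mm. I'll lower gently while watching the force.

```bash
python3 -m jog '[[[-0.5,0,0,0.008,0],[-0.5,0,0.001,0.016,0],[-0.5,0,0.001,0.024,0],[-0.5,0,0.001,0.031,0],[-0.5,0,0.001,0.034,0]]]';python3 -m jog '[[[-0.5,0,0,0,0],[-0.5,0,0,0.001,0],[-0.5,0,0,0.002,0],[-0.5,0,0,0.003,0]]]';python3 to.py .5987 -.1904 .044 -169.2
```

```text
time: 5.65
tool_pos: [0.5989, -0.1905, 0.0492]
tool_rot: [3.14, -0.002, -2.955]
contact_force: [-0.2, -0.2, -4.5]
opening: 0.0479
grip_force: 29.9
time: 5.98
tool_pos: [0.5999, -0.191, 0.048]
tool_rot: [-3.141, 0.001, -2.955]
contact_force: [-0.4, 0.7, -5.0]
opening: 0.0477
grip_force: 29.9
t 5.98 pos [ 0.5999 -0.191   0.048 ] rot [-180.     0.  -169.3] F [-0.4  0.7 -5. ] open 0.0477 grip 29.9 q [-0.43  0.72  1.43  0.    0.99 -2.19]
shift [0.0011 0.0008 0.004 ] turn -0.002
```

```bash
python3 -m jog '[[[-0.5,0,0,0.001,0],[-0.5,0,0,0.002,0],[-0.5,0,0,0.003,0],[-0.5,0,0,0.003,0]]]';python3 to.py .5987 -.1904 .044 -169.2
```

```text
time: 6.32
tool_pos: [0.5996, -0.1907, 0.0445]
tool_rot: [3.141, -0.0, -2.955]
contact_force: [-0.4, -0.0, -4.3]
opening: 0.0479
grip_force: 29.9
t 6.32 pos [ 0.5996 -0.1907  0.0445] rot [ 180.    -0.  -169.3] F [-0.4 -0.  -4.3] open 0.0479 grip 29.9 q [-0.43  0.72  1.44  0.    0.99 -2.19]
shift [0.0008 0.0005 0.0005] turn -0.002
```

```bash
python3 -m jog '[[[-0.5,0,0,0.0005,0],[-0.5,0,0,0.001,0],[-0.5,0,0,0.001,0]]]'; python3 -m jog '[[[-0.5,0,0,0.0005,0],[-0.5,0,0,0.001,0],[-0.5,0,0,0.001,0]]]'
```

```text
time: 6.57
tool_pos: [0.5997, -0.1908, 0.0439]
tool_rot: [-3.142, 0.0, -2.955]
contact_force: [-1.4, 1.7, -3.8]
opening: 0.0479
grip_force: 29.9
time: 6.82
tool_pos: [0.5998, -0.1908, 0.0439]
tool_rot: [-3.141, 0.001, -2.955]
contact_force: [-3.6, 1.4, 5.1]
opening: 0.0482
grip_force: 29.9
```

The block has touched the bed. I'll release it and rise.

```bash
python3 -m jog '[[[-0.5,0,0,-0.0005,0],[0.1,0,0,-0.0005,0],[0.4,0,0,-0.0005,0],[0.4,0,0,-0.0005,0],[0.4,0,0,-0.0005,0]]]'; python3 -m jog '[[[0.4,0,0,0,0],[0.4,0,0,0,0],[0.4,0,0,0,0],[0.4,0,0,0,0]]]'
```

```text
time: 7.23
tool_pos: [0.5999, -0.1909, 0.0433]
tool_rot: [-3.141, 0.001, -2.955]
contact_force: [-0.8, -0.7, 0.6]
opening: 0.0631
grip_force: 0.0
time: 7.57
tool_pos: [0.5997, -0.1908, 0.0432]
tool_rot: [3.142, 0.0, -2.955]
contact_force: [-0.5, -0.4, 0.3]
opening: 0.0644
grip_force: 0.0
```

```bash
python3 -m jog '[[[0.4,0,0,-0.012,0],[0.4,0,0,-0.035,0],[0.4,0,0,-0.06,0],[0.4,0,0,-0.08,0],[0.4,0,0,-0.09,0]]]'; python3 -m jog '[[[-1,0.03,0,0,0],[-1,0.06,0,0,0],[-1,0.08,0,0,0],[-1,0.095,0,0,0],[-1,0.095,0,0,0]]]';python3 to.py .5055 -.208 .047 -169.2
python3 - <<'E'
from h import *
o=np.zeros((600,800,3),np.uint8)
im=robot.read_camera("side");cv2.imwrite("pics/side5.png",im[:,:,::-1])
im2=robot.read_camera("top")
cv2.imwrite("pics/top5.png",im2[:,:,::-1])
o[:480,:420]=cv2.resize(im[190:310,290:395,::-1],(420,480),interpolation=2)
o[:480,420:]=cv2.resize(im2[60:180,310:405,::-1],(380,480),interpolation=2)
cv2.imwrite("pics/c5.png",o)
E
```

```text
time: 7.98
tool_pos: [0.6009, -0.1913, 0.1372]
tool_rot: [-3.139, 0.004, -2.955]
contact_force: [1.8, 0.5, 0.0]
opening: 0.0643
grip_force: 0.0
time: 8.4
tool_pos: [0.5037, -0.2086, 0.1334]
tool_rot: [3.141, -0.002, -2.957]
contact_force: [0.2, -0.1, -0.1]
opening: 0.0357
grip_force: 0.0
t 8.4 pos [ 0.5037 -0.2086  0.1334] rot [ 1.799e+02 -1.000e-01 -1.694e+02] F [ 0.2 -0.1 -0.1] open 0.0357 grip 0.0 q [-0.53  0.48  1.61 -0.    1.05 -2.29]
shift [-0.002   0.0001  0.0864] turn -0.004
```

View pics/c5.png

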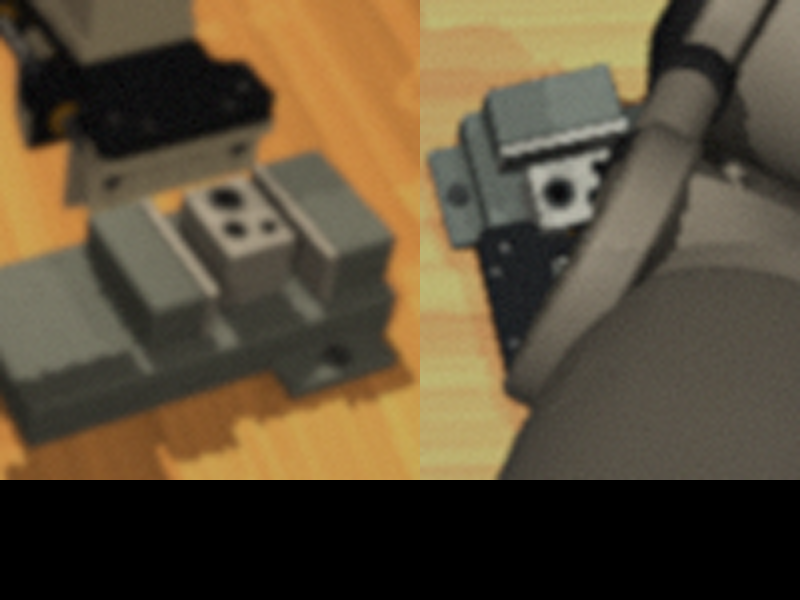

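The block stands flat between the jaws, parallel to them and centred, at side crop (237,235). It has clear gaps on both sides. I'll descend behind the sliding jaw with the fingers shut.

```bash
python3 -m jog '[[[-1,0.001,0,0.02,0],[-1,0.001,0,0.045,0],[-1,0.001,0,0.068,0],[-1,0.001,0,0.08,0],[-1,0.001,0,0.085,0]]]'; python3 -m jog '[[[-1,0,0,0,0],[-1,0,0,0,0],[-1,0,0,0,0]]]';python3 to.py .56 -.1973 .047 -169.2
```

```text
time: 8.92
tool_pos: [0.5053, -0.2078, 0.0459]
tool_rot: [3.139, -0.002, -2.955]
contact_force: [-0.1, 0.9, 0.1]
opening: 0.0005
grip_force: 0.0
time: 9.17
tool_pos: [0.5063, -0.2089, 0.0492]
tool_rot: [-3.14, 0.002, -2.955]
contact_force: [-0.3, 0.2, 0.5]
opening: 0.0006
grip_force: 0.0
t 9.17 pos [ 0.5063 -0.2089  0.0492] rot [-1.799e+02  1.000e-01 -1.693e+02] F [-0.3  0.2  0.5] open 0.0006 grip 0.0 q [-0.53  0.6   1.68  0.    0.86 -2.29]
shift [-0.0549  0.0014  0.0023] turn -0.002
```

```bash
python3 -m jog '[[[-1,-0.004,0,0.001,0],[-1,-0.008,0.001,0.002,0],[-1,-0.012,0.001,0.002,0],[-1,-0.016,0.001,0.002,0],[-1,-0.019,0.001,0.002,0]]]';python3 -m jog '[[[-1,-0.002,0,0,0],[-1,-0.004,0,0,0],[-1,-0.006,0,0,0],[-1,-0.008,0,0,0],[-1,-0.01,0,0,0]]]'
```

```text
time: 9.58
tool_pos: [0.5241, -0.204, 0.0464]
tool_rot: [-3.142, -0.0, -2.955]
contact_force: [-5.1, -1.7, 2.8]
opening: 0.0006
grip_force: 2.2
time: 10.0
tool_pos: [0.5335, -0.2021, 0.0462]
tool_rot: [3.141, -0.001, -2.956]
contact_force: [-4.6, 0.2, 3.0]
opening: 0.0004
grip_force: 2.1
```

```bash
python3 -m jog '[[[-1,-0.0015,0,0,0],[-1,-0.003,0,0,0],[-1,-0.0045,0,0,0],[-1,-0.006,0,0,0],[-1,-0.0075,0,0,0]]]';python3 -m jog '[[[-1,-0.001,0,0,0],[-1,-0.002,0,0,0],[-1,-0.003,0,0,0],[-1,-0.004,0,0,0]]]'
```

```text
time: 10.42
tool_pos: [0.5401, -0.2007, 0.0461]
tool_rot: [3.141, -0.002, -2.955]
contact_force: [-8.0, -0.2, 5.2]
opening: 0.0009
grip_force: 3.9
time: 10.75
tool_pos: [0.5439, -0.1999, 0.0461]
tool_rot: [3.14, -0.002, -2.955]
contact_force: [-8.1, -0.6, 6.1]
opening: 0.0004
grip_force: 3.9
```

```bash
python3 -m jog '[[[-1,-0.0007,0,0,0],[-1,-0.0014,0,0,0],[-1,-0.002,0,0,0]]]';python3 -m jog '[[[-1,-0.0005,0,0,0],[-1,-0.001,0,0,0]]]'
```

```text
time: 11.0
tool_pos: [0.5459, -0.1995, 0.0461]
tool_rot: [3.14, -0.002, -2.955]
contact_force: [-8.4, -0.6, 5.1]
opening: 0.0003
grip_force: 4.0
time: 11.17
tool_pos: [0.5459, -0.1994, 0.0461]
tool_rot: [3.14, -0.004, -2.955]
contact_force: [-13.1, -2.2, 9.4]
opening: 0.0007
grip_force: 6.7
```

Force is climbing with no motion, so this is the stop. I'll hold there and push slightly more.

```bash
python3 -m jog '[[[-1,-0.0003,0,0,0],[-1,-0.0003,0,0,0],[-1,-0.0003,0,0,0]]]'
```

```text
time: 11.42
tool_pos: [0.5459, -0.1994, 0.0461]
tool_rot: [3.14, -0.005, -2.955]
contact_force: [-13.3, -2.0, 9.1]
opening: 0.0003
grip_force: 6.4
```

```bash
python3 -m jog '[[[-1,-0.0005,0,0,0],[-1,-0.0005,0,0,0],[-1,-0.0005,0,0,0]]]'
```

```text
time: 11.67
tool_pos: [0.5459, -0.1994, 0.0461]
tool_rot: [3.14, -0.006, -2.955]
contact_force: [-14.8, -2.7, 9.9]
opening: 0.0004
grip_force: 7.4
```

```bash
python3 -m jog '[[[-1,-0.0006,0,0,0],[-1,-0.0006,0,0,0],[-1,-0.0006,0,0,0]]]'; python3 -m jog '[[[-1,0.002,0,0,0],[-1,0.006,0,0,0],[-1,0.015,0,0,0],[-1,0.022,0,0,0],[-1,0.022,0,0,0]]]'; python3 -m jog '[[[-1,0,0,-0.015,0],[-1,0,0,-0.04,0],[-1,0,0,-0.08,0],[-1,0.02,0,-0.12,0],[-1,0.04,0,-0.12,0]]]'
python3 -m jog '[[[-1,0,0,0,0],[-1,0,0,0,0],[-1,0,0,0,0],[-1,0,0,0,0]]]'
python3 - <<'E'
from h import *
im=robot.read_camera("side")
cv2.imwrite("pics/c6.png",cv2.resize(im[190:310,290:395,::-1],(420,480),interpolation=2))
E
```

```text
time: 11.92
tool_pos: [0.546, -0.1994, 0.0461]
tool_rot: [3.139, -0.007, -2.955]
contact_force: [-16.2, -2.3, 11.8]
opening: 0.0005
grip_force: 8.5
time: 12.33
tool_pos: [0.5264, -0.2034, 0.046]
tool_rot: [3.141, -0.001, -2.956]
contact_force: [-0.3, -0.7, -0.7]
opening: 0.0002
grip_force: 0.0
time: 12.75
tool_pos: [0.4919, -0.2125, 0.1729]
tool_rot: [-3.133, 0.01, -2.954]
contact_force: [1.1, -1.1, 0.3]
opening: 0.0008
grip_force: 0.0
time: 13.08
tool_pos: [0.4886, -0.2105, 0.1652]
tool_rot: [3.14, -0.001, -2.955]
contact_force: [0.0, 0.4, -0.3]
opening: 0.0005
grip_force: 0.0
```

View pics/c6.png

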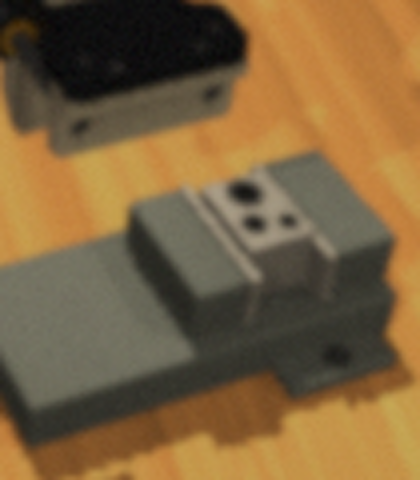

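The block, at crop (258,215), is clamped flat between both jaws, and the gripper is clear.

```bash
python3 -c "
from cell import robot
print(robot.hand_in())"
```

```text
the job is handed in; nothing more can be done
None
```

The dapping block is in the vice, flat and centred with its hollows up; the sliding jaw was pushed to its stop (about 16 N) and left closed, the arm is clear, and the job was handed in at about 13 s; no verdict was shown.

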